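# Brace the jar with room and unscrew its cap

## Task

Two capped jars of cleaned resin stand in the cam clamp on the sorting bench: one is full, the other still has room, and that is the one to open. Swing the lever of that jar's berth fully home so that the jar is braced, unscrew its tight cap counter-clockwise, stop turning as soon as the threads let go (well before a quarter turn), and lift the cap straight off without lifting the jar. Finish still holding the cap level and still just above the middle of the open mouth, about two finger-widths (20 to 30 mm) clear of it; leave the full jar, its cap and lever, the bowl, the basin and the brush alone.

Things in the scene. Friction and masses are not known exactly. Their poses are not given: they have to be found in the camera images.
- clamp: Wooden cam clamp fixed to the bench: board 245 (x) by 310 (y) by 20 mm with two jar berths. Origin on the bench, below the middle between the berths; x points from the levers to the V blocks, y to the left berth. Each berth: rubber V block (48 mm high over the bench) on the jar's +x side, cam-driven jaw with sprung rubber pad (53 mm high) on its -x side.
- berth_left (a point): Middle of the left berth, on the top of the clamp's board (20 mm above the bench), 80 mm to the clamp's +y: the axis of a braced jar stands here. Closing the berth's lever pushes the jar up to 5 mm to here, into the V, and squeezes it with about 25 N (the lever may be pushed gently against its stop). Axes as the clamp's.
- berth_right (a point): The same for the right berth, 80 mm to the clamp's -y.
- lever_left (a joint): Angle (rad) of the left berth's cam lever, which swings level about its upright pivot: 0 = pointing to the clamp's -x, jaw open; 1.57 (its stop) = pointing outward to the clamp's +y, jaw fully home. Grows clockwise seen from above. Starts at 0 to 0.2. Friction and the spring pad: 5 to 9 N at the grip. The cam holds itself: it stays where left and the jar cannot push it open.
- lever_right (a joint): Angle (rad) of the right berth's cam lever, which swings level about its upright pivot: 0 = pointing to the clamp's -x, jaw open; 1.57 (its stop) = pointing outward to the clamp's -y, jaw fully home. Grows counter-clockwise seen from above. Starts at 0 to 0.2. Friction and the spring pad: 5 to 9 N at the grip. The cam holds itself: it stays where left and the jar cannot push it open.
- lever_left_pivot (a point): Pivot axis of the left lever, 76 mm from the middle of its berth on the clamp's -x side, at the height of the grip's middle (78 mm above the bench).
- lever_right_pivot (a point): The same for the right lever.
- lever_left_grip (a point): Middle of the left lever's upright red grip, a round post 18 mm in diameter, 62 mm from the pivot axis; it is free from 26 mm below this point (where the flat lever bar runs to the pivot) to 16 mm above it. This point is 78 mm above the bench. Pinch it from above: it turns in the fingers as the lever swings.
- lever_right_grip (a point): Middle of the right lever's upright red grip, a round post 18 mm in diameter, 62 mm from the pivot axis; it is free from 26 mm below this point (where the flat lever bar runs to the pivot) to 16 mm above it. This point is 78 mm above the bench. Pinch it from above: it turns in the fingers as the lever swings.
- jar_part: THE JAR WITH ROOM: creamy white resin only up to 26 mm, the glass above it empty. Round clear glass, 72 mm in diameter, 98 mm tall to the mouth, 101 mm over the cap; shoulder from 66 to 77 mm height. Origin: centre of its underside, z up. 0.27 to 0.4 kg. Loose in its berth (which one varies) until the lever is closed: unbraced it just spins with its cap.
- jar_part_mouth (a point): Centre of the rim of the jar with room, 98 mm above its underside, 49 mm in diameter; hidden under the cap's top while closed (the cap's underside is 17 mm below it). The cap must be lifted 17 mm to come level with it. Lifting the cap before its lugs are free pulls up the jar.
- jar_full: THE FULL JAR, leave alone: creamy white resin up into the neck. Round clear glass, 72 mm in diameter, 98 mm tall to the mouth, 101 mm over the cap; shoulder from 66 to 77 mm height. Origin: centre of its underside, z up. 0.46 kg. Loose in its berth (which one varies) until the lever is closed: unbraced it just spins with its cap.
- cap_part: Cap of the jar with room. Gold lug cap with a ribbed edge, 63 mm in diameter, 20 mm tall. Origin: centre of its underside (the skirt's lower edge), 81 mm above the jar's underside when closed. Its x axis is parallel to the jar's when tight. Grip its rim, fingertips no lower than its underside (the glass shoulder begins 4 mm below). It weighs 42 g and starts stiff, 0.4 to 0.8 N m.
- cap_full: Cap of the full jar, leave alone. Gold lug cap with a ribbed edge, 63 mm in diameter, 20 mm tall. Origin: centre of its underside (the skirt's lower edge), 81 mm above the jar's underside when closed. Its x axis is parallel to the jar's when tight.
- cap_part_top (a point): Middle of the top of cap_part, 20 mm above its underside. Thread: four lugs under four neck threads. Turned counter-clockwise seen from above the cap may rise up to 3.5 mm (or stay, if held down). Free to lift straight off from 0.84 rad (48 deg) to about 1.3 rad (75 deg) from tight; beyond, the lugs meet the next threads.
- bowl: Terracotta bowl of resin tears, 144 mm across and 55 mm tall, loose on the bench to the robot's right. Origin: centre of its underside. Leave alone.
- basin: Magenta plastic basin of leaves, 160 mm across and 45 mm tall, loose on the bench to the robot's right. Origin: centre of its underside. Leave alone.
- brush: Small hand brush lying loose on the bench to the robot's left, along its own x, under 40 mm tall. Origin: under its middle. Leave alone.
Not all that is in view belongs to the job. Leave any green or purple look-alike of the cap_part alone. What is shaped like the jar_part but red or yellow is not meant.

How it is judged:
By the outcome, as a careful person would: the job done as asked, in the order asked, and still so for the second after the job is handed in, while the arm keeps its last pose, push and grip.
It also fails if it takes over 51 s, if anything falls off the work surface, if the arm or the gripper's body presses on something with over 40 N, if the wrist force passes 120 N, or if a joint passes its speed limit or range.

## Robot

A 6-joint arm with a two-finger parallel gripper is mounted at the origin on the work surface. World frame = base frame: x ahead of the robot, y to its left, z up, the work surface at z = 0. Lengths are in m, angles in degrees, forces in N, time in s.
With the tool pointing down it reaches from about 0.3 to 0.775 m from the base axis. Payload 14.6 kg.
Tool frame: the origin (TCP) lies at the very end of the fingers, on their centre line; the grasp point (between the pads) lies 19 mm behind it; z points along the fingers, y is the line along which they close (so a half turn about z gives the same grasp; the last joint's range is limited). The gripper opens to 94 mm and grips with 3 to 60 N. Pads are 16 mm wide; open, the fingers measure 119 mm over their backs; the gripper's body (75 mm by 177 mm) begins 78 mm behind the grasp point.
Start: joints at [-67.701, 17.183, 87.147, -0, 75.671, -3.816], TCP at [0.242, -0.494, 0.205] pointing down, gripper open.
Joint ranges: [-173.82, 173.82], [-45.26, 126.66], [13.44, 144.39], [-59.66, 239.66], [0, 175.72], [-146.38, 146.38]. Speed limits (degrees/s): [127.2, 127.2, 147.25, 180, 180, 180].

## Interface

Orientations are given as [roll, pitch, yaw] about the fixed x, y, z axes, in that order (R = Rz(yaw) Ry(pitch) Rx(roll)).
In Python, from station import sensors, viewer, robot, finder gives the robot as it stands. The module is installed in compiled form; this text tells all that it offers.
- The arm moves only by the tool servo_tool, never from a script. Its argument "motion" is a list of rows, each an object of numbers: "grip": the closure, from -1 (fully open) to 1 (shut); "dx", "dy", "dz": the shift along the tool's x, y, z in m; "wx", "wy", "wz": the turn, a rotation vector about the tool's x, y, z in rad. In form: [{"grip": .., "dx": .., "dy": .., "dz": .., "wx": .., "wy": .., "wz": ..}, ...]. A call has 1 to 20 rows; each row is the pose to reach, as a shift and turn from the pose commanded when the call began, along the tool's axes at that moment; what a row does not reach only later rows make up. A row lasts 1/8 s, in which the tool goes at most 62.5 mm and 10.7 degrees, less where a joint would pass 70% of its speed; a pose out of reach is approached as far as the arm can. A call with a gripper value outside its range is refused whole. The fingers move at their own pace and stop on an object; the grip force is fixed at half the most. Time passes only in rows, so rows that repeat a pose let the fingers close. It gives the time, the measured TCP pose, the force, the opening and the grip force at its end, in the units of the state.
- sensors.get_state(): the state, without advancing time (a new reading comes with each control period).
- viewer.capture(name): name is "scene" or "top" or "wrist"; returns a dict with "color" (420x560x3 uint8, red, green, blue), "fx", "fy", "cx", "cy" (pixels), "k1" (the pictures are not rectified: a ray, as slopes to the right and down, at radius r is drawn at 1 + k1 r^2 times it, then the intrinsics apply), "extrinsics" (4x4, takes a point from camera to world coordinates). Camera axes: x right, y down, z forward; pixel columns grow to the right and rows downward; lengths in m; the calibration is good to about 2 mm. A picture is of the moment at which its call begins. There is no depth.
- robot.sign_off(): hands the job in; it is judged then, once.
Trained networks look in the newest picture that a camera, given by its name, has taken for a name from the list of things; names that differ only in an ending like _2 or _b are one class to them, and where a whole thing is asked for, a point or a joint stands for the part that bears it (a point fixed in the world has none). Each returns a list of dicts, best first, with "confidence" (0 to 1); they miss things now and then, are a little off and sometimes report something else, mostly with a low value. They report only what shows in the picture. A call takes as long as a camera call. They do not tell look-alikes from the thing itself.
- finder.regions_of(camera, thing): "mask" (420x560 bool, what is visible of it) and "centre" ([column, row] in pixels, amid what is visible of it).
- finder.mark_of(camera, thing): "centre" ([column, row] in pixels: a listed point, or the origin of a listed thing).
The state is a dict: "t": time; "joint_pos": joint angles; "dq": joint speeds; "tau": joint torques, N m; "tcp_pos": TCP position; "ee_rot": TCP orientation; "force": force on the tool from outside, world axes, zero at the start; "moment": the same for the moment, N m; "width": finger opening in m; "grasp_force": force on a finger pad.
Only numpy, scipy, OpenCV 4.12 (cv2) and the standard library are available. Lean on these libraries where they do the work, as an engineer would, in place of code of your own. Each camera call takes 0.05 s, during which the arm holds its last target. There are 200 camera calls.

## Working session

There is one attempt and no reset: what is moved stays moved. The work goes in short steps, Python scripts to look and compute and a tool call to move; the robot and the scene stay as the last step left them, time stands still between calls to the robot, and variables do not carry over. Pictures are saved under pics/ and viewed, at most 10 in all, crops included, and the job is handed in when it is done.

Besides the shell and the picture viewer there is one more tool, called as a command line: name --argument value ..., lists and objects as JSON in quotes. servo_tool: Moves the arm, as the interface text tells. Its arguments: {"type":"object","properties":{"motion":{"type":"array"}},"required":["motion"]}

```bash
mkdir -p pics; cat > h.py <<'E'
import numpy as np,cv2
from station import sensors,viewer,robot,finder
from scipy.spatial.transform import Rotation as R
def ray(c,p):
    d=np.array([(p[0]-c['cx'])/c['fx'],(p[1]-c['cy'])/c['fy']]);u=d.copy()
    for _ in range(20): u=d/(1+c['k1']*(u@u))
    E=np.array(c['extrinsics']);v=E[:3,:3]@np.array([u[0],u[1],1]);return E[:3,3],v/np.linalg.norm(v)
def atz(c,p,z):
    o,v=ray(c,p);return o+v*(z-o[2])/v[2]
def tri(rs):
    A=np.zeros((3,3));b=np.zeros(3)
    for o,v in rs:
        P=np.eye(3)-np.outer(v,v);A+=P;b+=P@o
    x=np.linalg.solve(A,b);return x,[round(1e3*np.linalg.norm((np.eye(3)-np.outer(v,v))@(x-o)),1) for o,v in rs]
def save(c,n): cv2.imwrite('pics/'+n,c['color'][:,:,::-1])
E
python3 - <<'E'
from h import *
np.set_printoptions(precision=4,suppress=True)
C={n:viewer.capture(n) for n in('scene','top','wrist')}
im=np.hstack([C['scene']['color'],C['top']['color']]);save({'color':cv2.resize(C['scene']['color'],(784,588))},'s.png');save({'color':cv2.resize(C['top']['color'],(784,588))},'t.png')
for n in ['jar_part','jar_full','cap_part','cap_full','cap_part_top','jar_part_mouth','berth_left','berth_right','lever_left_pivot','lever_right_pivot','lever_left_grip','lever_right_grip','clamp']:
    for c in C:
        m=finder.mark_of(c,n); print(n,c,[(np.round(x['centre'],1),round(x['confidence'],2)) for x in m[:3]])
    
print(sensors.get_state())
E
```

```text
jar_part scene [(array([264.3, 243. ]), 0.91), (array([322.6, 310.5]), 0.74), (array([321. , 182.1]), 0.7)]
jar_part top [(array([225.2, 130.6]), 0.8), (array([234.9, 274. ]), 0.78), (array([279.5, 183.4]), 0.5)]
jar_part wrist []
jar_full scene [(array([322.5, 241.8]), 0.76)]
jar_full top [(array([229.1, 194.6]), 0.67)]
jar_full wrist []
cap_part scene [(array([245.2, 296.4]), 0.94), (array([264.5, 223. ]), 0.86), (array([210.4, 286.1]), 0.57)]
cap_part top [(array([286.6, 134.4]), 0.9), (array([281.5, 179.1]), 0.58), (array([317.8, 131.3]), 0.58)]
cap_part wrist []
cap_full scene [(array([265.3, 226.9]), 0.63), (array([321.8, 222.2]), 0.62)]
cap_full top [(array([222.5, 190.3]), 0.77)]
cap_full wrist []
cap_part_top scene [(array([212.7, 283.1]), 0.98), (array([242.9, 294.2]), 0.87), (array([263.9, 217.7]), 0.83)]
cap_part_top top [(array([278.8, 176.9]), 0.75), (array([291.2, 132.3]), 0.72), (array([315. , 130.3]), 0.62)]
cap_part_top wrist []
jar_part_mouth scene [(array([265.2, 222.9]), 0.62), (array([321.5, 287.6]), 0.58), (array([268.2, 219.1]), 0.24)]
jar_part_mouth top [(arr
[... 947 characters left out ...]
_grip scene [(array([260.2, 197.3]), 0.47)]
lever_right_grip top [(array([296.2, 223.4]), 0.52)]
lever_right_grip wrist []
clamp scene [(array([297.1, 247.7]), 0.9)]
clamp top [(array([256.6, 192.9]), 0.63)]
clamp wrist []
{'t': 2.1, 'joint_pos': array([-67.7027,  17.1828,  87.1478,  -0.0002,  75.6716,  -3.8153]), 'dq': array([-0.0896, -0.1004,  0.0135, -0.1047, -0.0769,  0.0795]), 'tau': array([  0.0016, -53.1657, -35.2903,   0.071 ,   0.0214,   0.    ]), 'tcp_pos': array([ 0.2421, -0.4938,  0.2054]), 'ee_rot': array([-179.9978,    0.    ,   26.1127]), 'force': array([ 0.0519,  0.744 , -0.6608]), 'moment': array([ 0.0603,  0.0162, -0.0424]), 'grasp_force': 0.0, 'width': 0.09435677998489898}
```

View pics/s.png

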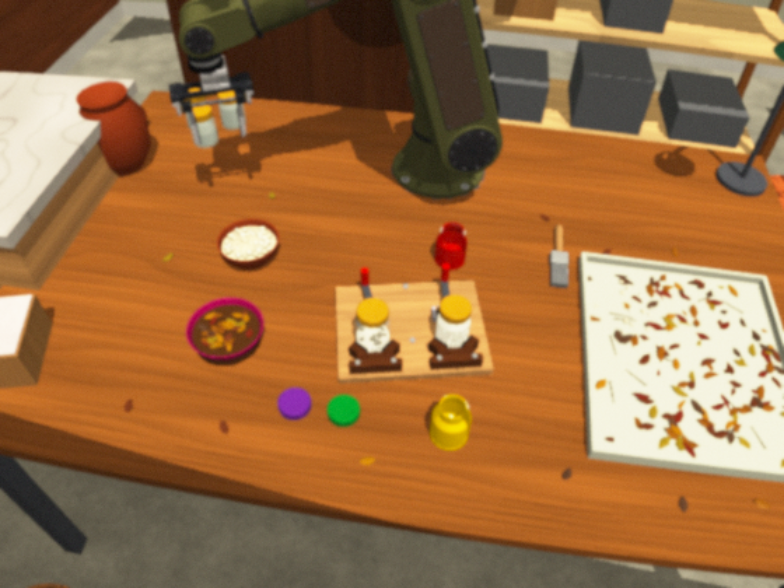

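View pics/t.png

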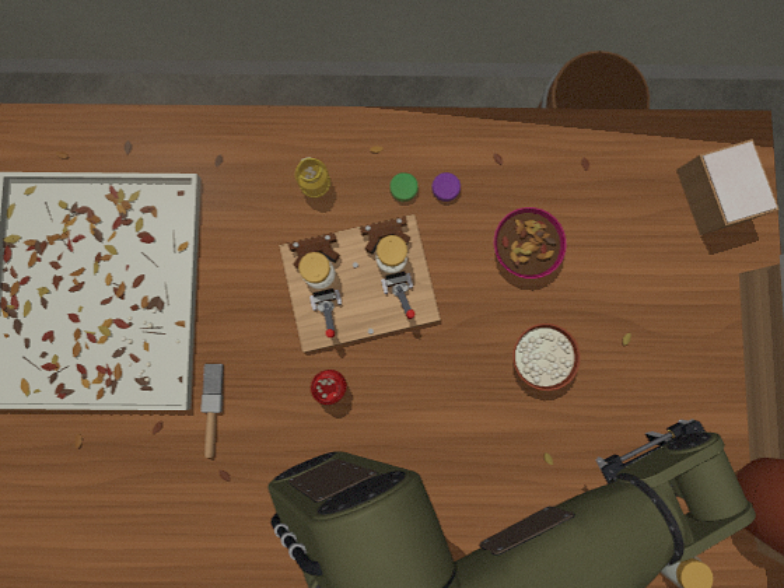

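```bash
python3 - <<'E'
from h import *
np.set_printoptions(precision=4,suppress=True)
S=viewer.capture('scene');T=viewer.capture('top')
print(S['extrinsics'],T['extrinsics'],S['fx'],T['fx'])
def t(n,a,b): print(n,*tri([ray(S,a),ray(T,b)]))
t('capR top',(264,218),(279,177)); t('jarR',(264.3,243),(279.5,183.4)); t('pivL',(321.9,208.9),(235.6,215.7)); t('pivR',(264,207.4),(282,203.6));t('gL',(319.1,192.7),(234.3,237.2));t('gR',(260.2,197.3),(296.2,223.4)); t('clamp',(297.1,247.7),(256.6,192.9)); t('bR',(267.9,245.8),(275.5,185.7));t('bL',(321,238.4),(225.6,193.8))
E
```

```text
[[-0.1571  0.7316 -0.6633  1.408 ]
 [ 0.9874  0.1281 -0.0926  0.0799]
 [ 0.0172 -0.6696 -0.7426  1.0616]
 [ 0.      0.      0.      1.    ]] [[ 0.0078 -0.994   0.1087  0.4099]
 [-1.     -0.0081 -0.0023 -0.0531]
 [ 0.0032 -0.1087 -0.9941  1.284 ]
 [ 0.      0.      0.      1.    ]] 455.2322715765365 412.1345468930361
capR top [ 0.6257 -0.0671  0.1358] [np.float64(3.5), np.float64(3.5)]
jarR [ 0.626  -0.0685  0.0262] [np.float64(2.2), np.float64(2.2)]
pivL [0.5185 0.071  0.0812] [np.float64(8.7), np.float64(8.7)]
pivR [ 0.5548 -0.0785  0.0985] [np.float64(5.4), np.float64(5.4)]
gL [0.4563 0.0649 0.0841] [np.float64(0.3), np.float64(0.3)]
gR [ 0.4979 -0.1109  0.0757] [np.float64(4.8), np.float64(4.8)]
clamp [ 0.6     0.014  -0.0109] [np.float64(8.2), np.float64(8.2)]
bR [ 0.6216 -0.0575  0.0097] [np.float64(3.5), np.float64(3.5)]
bL [0.5906 0.093  0.0383] [np.float64(5.1), np.float64(5.1)]
```

```bash
python3 - <<'E'
from h import *
np.set_printoptions(precision=4,suppress=True)
S=viewer.capture('scene');W=viewer.capture('wrist');s=sensors.get_state()
save({'color':cv2.resize(S['color'][180:280,225:360],None,fx=5,fy=5,interpolation=cv2.INTER_CUBIC)},'c.png')
T=np.eye(4);T[:3,:3]=R.from_euler('xyz',s['ee_rot'],degrees=True).as_matrix();T[:3,3]=s['tcp_pos']
print(np.linalg.inv(T)@W['extrinsics'],W['fx'])
E
```

```text
[[ 0.0002 -0.9719 -0.2352  0.0673]
 [ 1.      0.0001  0.0007 -0.001 ]
 [-0.0007 -0.2352  0.9719 -0.1791]
 [ 0.      0.      0.      1.    ]] 331.92904135497434
```

View pics/c.png

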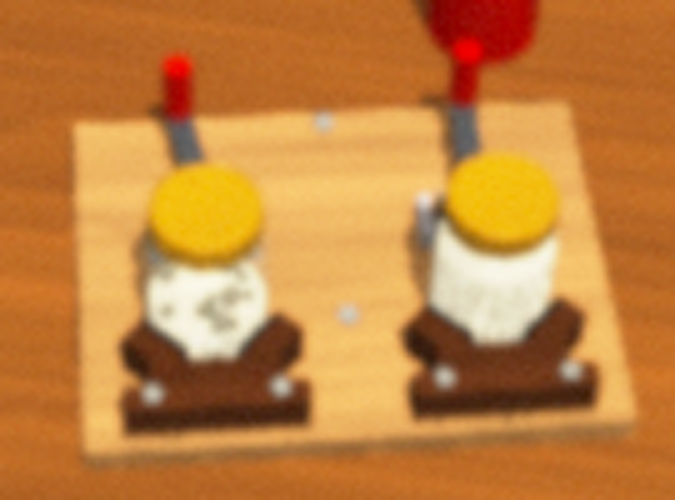

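The right jar (crop around pixel 205,290) shows the low resin surface and clear glass above it. The left one is white up to the neck. So the right berth is the target, with its red grip at about (178,70) in the crop. Next I move the wrist camera over it.

servo_tool --motion '[{"grip": 0.1,"dx": 0.405,"dy": -0.24,"dz": -0.035,"wz": 0.264},{"grip": 0.1,"dx": 0.405,"dy": -0.24,"dz": -0.035,"wz": 0.264},{"grip": 0.1,"dx": 0.405,"dy": -0.24,"dz": -0.035,"wz": 0.264},{"grip": 0.1,"dx": 0.405,"dy": -0.24,"dz": -0.035,"wz": 0.264},{"grip": 0.1,"dx": 0.405,"dy": -0.24,"dz": -0.035,"wz": 0.264},{"grip": 0.1,"dx": 0.405,"dy": -0.24,"dz": -0.035,"wz": 0.264},{"grip": 0.1,"dx": 0.405,"dy": -0.24,"dz": -0.035,"wz": 0.264},{"grip": 0.1,"dx": 0.405,"dy": -0.24,"dz": -0.035,"wz": 0.264},{"grip": 0.1,"dx": 0.405,"dy": -0.24,"dz": -0.035,"wz": 0.264},{"grip": 0.1,"dx": 0.405,"dy": -0.24,"dz": -0.035,"wz": 0.264},{"grip": 0.1,"dx": 0.405,"dy": -0.24,"dz": -0.035,"wz": 0.264}]'

```text
schema error: expected keys grip, dx, dy, dz, wx, wy, wz
```

```bash
cat > look.py <<'E'
from h import *
import pickle,sys
np.set_printoptions(precision=4,suppress=True)
W=viewer.capture('wrist');D={}
for n in sys.argv[2:]:
    D[n]=[(x['centre'],x['confidence']) for x in finder.mark_of('wrist',n)[:2]]
    print(n,[(np.round(p,1),round(c,2)) for p,c in D[n]])
pickle.dump((W,D),open(sys.argv[1]+'.pkl','wb'));save(W,sys.argv[1]+'.png')
s=sensors.get_state();print(s['t'],s['tcp_pos'],s['ee_rot'],s['width'],s['force'])
E
python3 look.py w1 lever_right_grip lever_right_pivot cap_part_top berth_right lever_left_pivot cap_full
```

```text
lever_right_grip []
lever_right_pivot [(array([270. ,   9.9]), 0.43)]
cap_part_top []
berth_right []
lever_left_pivot []
cap_full []
2.65 [ 0.2421 -0.4938  0.2054] [-179.9995   -0.0012   26.1163] 0.0938858127187 [ 0.3051 -0.7994  0.8751]
```

View pics/w1.png

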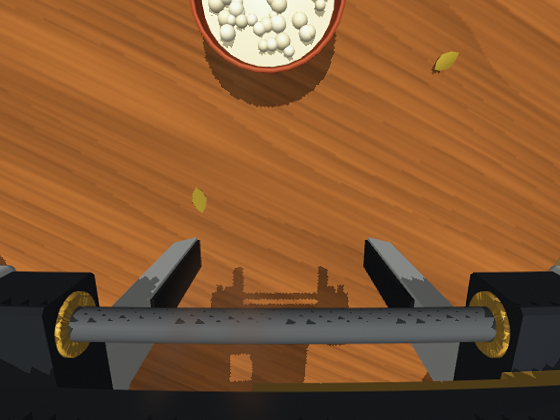

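The move was refused because every key is required. The picture shows only the bowl (270,30) and the open fingers.

servo_tool --motion '[{"grip": 0.1,"dx": 0.37,"dy": -0.258,"dz": -0.035,"wx": 0,"wy": 0,"wz": 0.264},{"grip": 0.1,"dx": 0.37,"dy": -0.258,"dz": -0.035,"wx": 0,"wy": 0,"wz": 0.264},{"grip": 0.1,"dx": 0.37,"dy": -0.258,"dz": -0.035,"wx": 0,"wy": 0,"wz": 0.264},{"grip": 0.1,"dx": 0.37,"dy": -0.258,"dz": -0.035,"wx": 0,"wy": 0,"wz": 0.264},{"grip": 0.1,"dx": 0.37,"dy": -0.258,"dz": -0.035,"wx": 0,"wy": 0,"wz": 0.264},{"grip": 0.1,"dx": 0.37,"dy": -0.258,"dz": -0.035,"wx": 0,"wy": 0,"wz": 0.264},{"grip": 0.1,"dx": 0.37,"dy": -0.258,"dz": -0.035,"wx": 0,"wy": 0,"wz": 0.264},{"grip": 0.1,"dx": 0.37,"dy": -0.258,"dz": -0.035,"wx": 0,"wy": 0,"wz": 0.264},{"grip": 0.1,"dx": 0.37,"dy": -0.258,"dz": -0.035,"wx": 0,"wy": 0,"wz": 0.264},{"grip": 0.1,"dx": 0.37,"dy": -0.258,"dz": -0.035,"wx": 0,"wy": 0,"wz": 0.264},{"grip": 0.1,"dx": 0.37,"dy": -0.258,"dz": -0.035,"wx": 0,"wy": 0,"wz": 0.264}]'

```text
t: 4.03
tcp_pos: [0.4603, -0.1005, 0.2404]
ee_rot: [180.0, 0.0, 10.9]
force: [-0.5, 0.6, 0.1]
width: 0.0421
grasp_force: 0.0
```

```bash
python3 look.py w2 lever_right_grip lever_right_pivot cap_part_top lever_left_pivot cap_full
```

```text
lever_right_grip [(array([294.4, 165.8]), 0.93), (array([276.6,   7.3]), 0.4)]
lever_right_pivot [(array([281.9, 105.8]), 0.63), (array([486.5, 260.4]), 0.43)]
cap_part_top [(array([279.4,   8. ]), 0.76)]
lever_left_pivot [(array([123.3, 115. ]), 0.82), (array([485.8, 262.3]), 0.65)]
cap_full [(array([95.1, 25.8]), 0.84), (array([277.9,  10.3]), 0.68)]
4.325 [ 0.4607 -0.0996  0.2405] [179.9994  -0.0023  10.967 ] 0.04243447816244305 [-0.0047 -0.5479  0.0466]
```

View pics/w2.png

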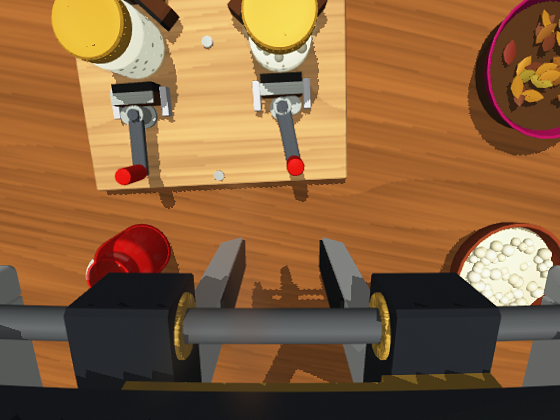

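Wrist view: right grip top at (296,167), pivot hub at (283,106), part-jar cap top at (280,15) and full cap at (88,22). Right jar has low resin, confirmed.

```bash
python3 - <<'E'
from h import *
import pickle
np.set_printoptions(precision=4,suppress=True)
W,D=pickle.load(open('w2.pkl','rb'))
for n,p,z in [('gR',(294.4,165.8),.078),('gRtop',(296,167),.094),('pR',(281.9,105.8),.078),('pRlow',(283,106),.06),('capR',(279.4,8),.121),('pL',(123,115),.078),('gL',(123,177),.094),('boardcorner',(98,190),.02),('boardcorner2',(346,180),.02)]: print(n,atz(W,p,z))
E
```

```text
gR [ 0.4947 -0.1063  0.078 ]
gRtop [ 0.4954 -0.1072  0.094 ]
pR [ 0.5504 -0.0825  0.078 ]
pRlow [ 0.5517 -0.0835  0.06  ]
capR [ 0.6231 -0.0664  0.121 ]
pL [0.5127 0.0725 0.078 ]
gL [0.4536 0.0598 0.094 ]
boardcorner [0.4151 0.123  0.02  ]
boardcorner2 [ 0.4845 -0.1745  0.02  ]
```

servo_tool --motion '[{"grip": 0.1,"dx": 0.03,"dy": 0.0,"dz": 0.05,"wx": 0,"wy": 0,"wz": 0},{"grip": 0.1,"dx": 0.03,"dy": 0.0,"dz": 0.05,"wx": 0,"wy": 0,"wz": 0},{"grip": 0.1,"dx": 0.03,"dy": 0.0,"dz": 0.05,"wx": 0,"wy": 0,"wz": 0}]'

```text
t: 4.7
tcp_pos: [0.4902, -0.0938, 0.1915]
ee_rot: [180.0, -0.0, 11.0]
force: [0.8, -0.8, -0.5]
width: 0.0423
grasp_force: 0.0
```

```bash
python3 look.py w3 lever_right_grip lever_right_pivot; python3 - <<'E'
from h import *
import pickle
W,D=pickle.load(open('w2.pkl','rb'));V,F=pickle.load(open('w3.pkl','rb'))
for n in F:
    if F[n]: print(n,tri([ray(W,D[n][0][0]),ray(V,F[n][0][0])]),atz(V,F[n][0][0],.078))
# red top blobs
for I in(W,V):
    h=cv2.cvtColor(I['color'],cv2.COLOR_RGB2HSV);m=(((h[...,0]<5)|(h[...,0]>175))&(h[...,1]>200)&(h[...,2]>170)).astype('u1')
    n,l,st,c=cv2.connectedComponentsWithStats(m)
    print([(c[i],st[i,4]) for i in range(1,n) if st[i,4]>40])
E
```

```text
lever_right_grip [(array([296.3, 204.3]), 0.77)]
lever_right_pivot [(array([283.8, 135.6]), 0.73)]
4.85 [ 0.4904 -0.0939  0.192 ] [179.9343  -0.1295  10.9808] 0.04220887345762881 [0.4002 0.2353 0.0569]
lever_right_grip (array([ 0.49380713, -0.10648219,  0.06885193]), [np.float64(0.4), np.float64(0.4)]) [ 0.49560237 -0.10535304  0.078     ]
lever_right_pivot (array([ 0.552519  , -0.0825261 ,  0.04946935]), [np.float64(0.4), np.float64(0.4)]) [ 0.55289527 -0.08263614  0.078     ]
[(array([295.04054054, 166.58108108]), np.int32(222)), (array([122.40306122, 176.29591837]), np.int32(196)), (array([131.86820084, 252.58577406]), np.int32(478)), (array([ 97.13953488, 253.55813953]), np.int32(43))]
[(array([298.14855072, 208.39492754]), np.int32(276)), (array([101.32653061, 218.1877551 ]), np.int32(245))]
```

servo_tool --motion '[{"grip": 0.1,"dx": 0.002,"dy": 0.013,"dz": 0.03,"wx": 0,"wy": 0,"wz": 0},{"grip": 0.1,"dx": 0.002,"dy": 0.013,"dz": 0.07,"wx": 0,"wy": 0,"wz": 0},{"grip": 0.1,"dx": 0.002,"dy": 0.013,"dz": 0.11,"wx": 0,"wy": 0,"wz": 0},{"grip": 0.1,"dx": 0.002,"dy": 0.013,"dz": 0.129,"wx": 0,"wy": 0,"wz": 0},{"grip": 1,"dx": 0.002,"dy": 0.013,"dz": 0.129,"wx": 0,"wy": 0,"wz": 0},{"grip": 1,"dx": 0.002,"dy": 0.013,"dz": 0.129,"wx": 0,"wy": 0,"wz": 0},{"grip": 1,"dx": 0.002,"dy": 0.013,"dz": 0.129,"wx": 0,"wy": 0,"wz": 0},{"grip": 1,"dx": 0.002,"dy": 0.013,"dz": 0.129,"wx": 0,"wy": 0,"wz": 0}]'

```text
t: 5.85
tcp_pos: [0.4952, -0.1064, 0.0628]
ee_rot: [179.9, -0.1, 11.0]
force: [-2.0, -2.0, 7.2]
width: 0.0175
grasp_force: 30.0
```

servo_tool --motion '[{"grip": 1,"dx": 0.002,"dy": 0.008,"dz": 0,"wx": 0,"wy": 0,"wz": 0},{"grip": 1,"dx": 0.005,"dy": 0.015,"dz": 0,"wx": 0,"wy": 0,"wz": 0},{"grip": 1,"dx": 0.009,"dy": 0.021,"dz": 0,"wx": 0,"wy": 0,"wz": 0},{"grip": 1,"dx": 0.013,"dy": 0.0275,"dz": 0,"wx": 0,"wy": 0,"wz": 0},{"grip": 1,"dx": 0.0185,"dy": 0.033,"dz": 0,"wx": 0,"wy": 0,"wz": 0},{"grip": 1,"dx": 0.0245,"dy": 0.0375,"dz": 0,"wx": 0,"wy": 0,"wz": 0},{"grip": 1,"dx": 0.0305,"dy": 0.042,"dz": 0,"wx": 0,"wy": 0,"wz": 0},{"grip": 1,"dx": 0.0375,"dy": 0.045,"dz": 0,"wx": 0,"wy": 0,"wz": 0},{"grip": 1,"dx": 0.0445,"dy": 0.0475,"dz": 0,"wx": 0,"wy": 0,"wz": 0},{"grip": 1,"dx": 0.052,"dy": 0.049,"dz": 0,"wx": 0,"wy": 0,"wz": 0},{"grip": 1,"dx": 0.0595,"dy": 0.0495,"dz": 0,"wx": 0,"wy": 0,"wz": 0},{"grip": 1,"dx": 0.0635,"dy": 0.0495,"dz": 0,"wx": 0,"wy": 0,"wz": 0},{"grip": 1,"dx": 0.0635,"dy": 0.0495,"dz": 0,"wx": 0,"wy": 0,"wz": 0}]'

```text
t: 7.48
tcp_pos: [0.5663, -0.143, 0.0627]
ee_rot: [179.9, 0.0, 11.0]
force: [-7.7, -2.7, 7.9]
width: 0.0177
grasp_force: 30.0
```

servo_tool --motion '[{"grip": 1,"dx": 0.003,"dy": 0,"dz": 0,"wx": 0,"wy": 0,"wz": 0},{"grip": 1,"dx": 0.005,"dy": 0,"dz": 0,"wx": 0,"wy": 0,"wz": 0},{"grip": 1,"dx": 0.005,"dy": 0,"dz": 0,"wx": 0,"wy": 0,"wz": 0}]'

```text
t: 7.85
tcp_pos: [0.5709, -0.1423, 0.0627]
ee_rot: [179.9, 0.1, 11.0]
force: [-8.6, -4.5, 9.6]
width: 0.0179
grasp_force: 30.0
```

servo_tool --motion '[{"grip": 1,"dx": 0.003,"dy": -0.001,"dz": 0,"wx": 0,"wy": 0,"wz": 0},{"grip": 1,"dx": 0.005,"dy": -0.002,"dz": 0,"wx": 0,"wy": 0,"wz": 0},{"grip": 1,"dx": 0.005,"dy": -0.002,"dz": 0,"wx": 0,"wy": 0,"wz": 0}]'

```text
t: 8.22
tcp_pos: [0.575, -0.1413, 0.0627]
ee_rot: [179.8, 0.1, 11.0]
force: [-12.6, -16.7, 8.5]
width: 0.0174
grasp_force: 30.0
```

```bash
python3 look.py w4 lever_right_grip lever_right_pivot
```

```text
lever_right_grip [(array([282.7, 277.9]), 0.92)]
lever_right_pivot []
8.375 [ 0.575  -0.1413  0.0627] [179.7934   0.1011  10.9552] 0.017413269081962054 [-11.3231 -16.6828   8.4536]
```

View pics/w4.png

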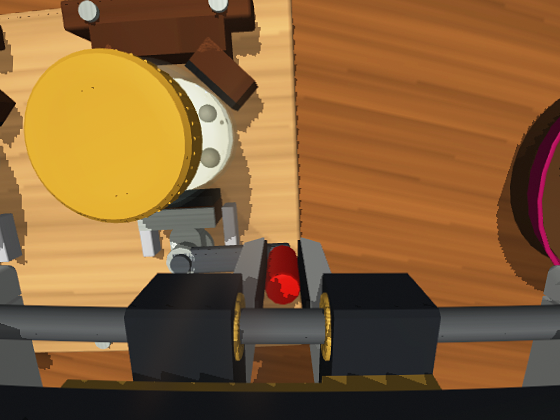

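The image shows the right lever nearly straight out: hub at (180,262), red post between the fingers at (283,275). I'll check its true angle.

```bash
python3 - <<'E'
from h import *
import pickle
np.set_printoptions(precision=4,suppress=True)
W,D=pickle.load(open('w4.pkl','rb'));V,_=pickle.load(open('w2.pkl','rb'));U,_=pickle.load(open('w3.pkl','rb'))
print('tip grip',atz(W,(283,290),.094),'mid',atz(W,(282.7,277.9),.078))
print('pivot',tri([ray(W,(180,262)),ray(V,(283,106)),ray(U,(284,137))]))
for z in(.05,.06): print(z,atz(W,(180,262),z),atz(V,(283,106),z))
# bar edge direction: lower/upper edge pixels
print('edge bd',atz(W,(293,0),.02),atz(W,(298,240),.02))
print('edge bd',atz(V,(345,0),.02),atz(V,(346,180),.02))
print('Vblock',atz(W,(88,10),.048),atz(W,(218,3),.048))
T=viewer.capture('top');print([x['centre'] for x in finder.mark_of('top','lever_right_grip')], [x['centre'] for x in finder.mark_of('top','cap_full')])
print('top corners',atz(T,(200.5,175.5),.02),atz(T,(297,154.5),.02),atz(T,(314,229),.02),atz(T,(216.5,250.5),.02))
save({'color':cv2.resize(W['color'][180:330,100:340],None,fx=3,fy=3)},'w4c.png')
E
```

```text
tip grip [ 0.5672 -0.1425  0.094 ] mid [ 0.5661 -0.1427  0.078 ]
pivot (array([ 0.5522, -0.0827,  0.0526]), [np.float64(1.4), np.float64(0.7), np.float64(0.9)])
0.05 [ 0.5516 -0.0808  0.05  ] [ 0.5524 -0.0834  0.05  ]
0.06 [ 0.5563 -0.0832  0.06  ] [ 0.5517 -0.0835  0.06  ]
edge bd [ 0.7188 -0.1197  0.02  ] [ 0.57   -0.1533  0.02  ]
edge bd [ 0.6779 -0.1283  0.02  ] [ 0.4845 -0.1745  0.02  ]
Vblock [ 0.6847 -0.0129  0.048 ] [ 0.7    -0.0819  0.048 ]
[] [[223.3, 189.8]]
top corners [0.6495 0.1796 0.02  ] [ 0.7188 -0.1205  0.02  ] [ 0.4858 -0.1732  0.02  ] [0.4178 0.1244 0.02  ]
```

View pics/w4c.png

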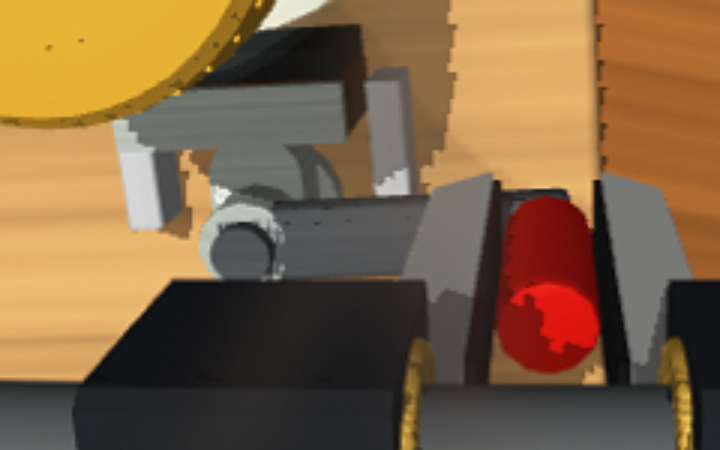

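The post has slid about 8 mm back in the pads. It stands at (0.5665,-0.1426), which is 284° about the pivot against an expected stop of 283°, so the lever is home. Release and lift.

servo_tool --motion '[{"grip": 0.2,"dx": 0,"dy": 0,"dz": 0,"wx": 0,"wy": 0,"wz": 0},{"grip": 0.2,"dx": 0,"dy": 0,"dz": 0,"wx": 0,"wy": 0,"wz": 0},{"grip": 0.2,"dx": 0,"dy": 0,"dz": -0.02,"wx": 0,"wy": 0,"wz": 0},{"grip": 0.2,"dx": 0,"dy": 0,"dz": -0.07,"wx": 0,"wy": 0,"wz": 0},{"grip": -1,"dx": 0,"dy": 0,"dz": -0.13,"wx": 0,"wy": 0,"wz": 0},{"grip": -1,"dx": -0.003,"dy": -0.063,"dz": -0.157,"wx": 0,"wy": 0,"wz": 0},{"grip": -1,"dx": -0.003,"dy": -0.063,"dz": -0.157,"wx": 0,"wy": 0,"wz": 0},{"grip": -1,"dx": -0.003,"dy": -0.063,"dz": -0.157,"wx": 0,"wy": 0,"wz": 0}]'

```text
t: 9.52
tcp_pos: [0.5609, -0.077, 0.2184]
ee_rot: [-180.0, 0.0, 11.1]
force: [-0.4, -0.5, 0.3]
width: 0.0743
grasp_force: 0.0
```

```bash
python3 look.py w5 cap_part_top lever_right_grip cap_part; python3 - <<'E'
from h import *
import pickle
np.set_printoptions(precision=4,suppress=True)
W,D=pickle.load(open('w5.pkl','rb'))
T=viewer.capture('top');S=viewer.capture('scene')
a=[x['centre'] for x in finder.mark_of('top','cap_part_top')];b=[x['centre'] for x in finder.mark_of('scene','cap_part_top')];print(a,b)
print(atz(W,D['cap_part_top'][0][0],.121),[atz(W,x[0],.078) for x in D['lever_right_grip']])
# circle of gold top
h=cv2.cvtColor(W['color'],cv2.COLOR_RGB2HSV);m=((abs(h[...,0].astype(int)-22)<5)&(h[...,1]>190)&(h[...,2]>170)).astype('u1')
n,l,st,c=cv2.connectedComponentsWithStats(m)
for i in range(1,n):
    if st[i,4]>800:
        k=max(cv2.findContours((l==i).astype('u1'),0,1)[0],key=len)[:,0]
        P=np.array([atz(W,p,.121)[:2] for p in k]);cc,r=cv2.minEnclosingCircle(P.astype('f4'));print(st[i],cc,r)
        q=cv2.HoughCircles
E
```

```text
cap_part_top [(array([282.9, 133.2]), 0.68)]
lever_right_grip [(array([349.6, 206.9]), 0.96)]
cap_part [(array([283.7, 131.8]), 0.87), (array([422.4,   7.1]), 0.84)]
9.725 [ 0.5608 -0.078   0.2175] [-179.967     0.0775   10.9378] 0.09020132279847888 [0.4318 0.186  0.0485]
[[287.5, 132.8]] [[244.2, 292.1], [265.0, 222.6], [212.2, 284.0], [268.3, 247.7]]
[ 0.6254 -0.0646  0.121 ] [array([ 0.5683, -0.1432,  0.078 ])]
[ 247   93   74   76 2981] (0.627022385597229, -0.06437427550554276) 0.03088604472577572
[  55  106   70   75 4111] (0.587469756603241, 0.09132291376590729) 0.03095131926238537
```

View pics/w5.png

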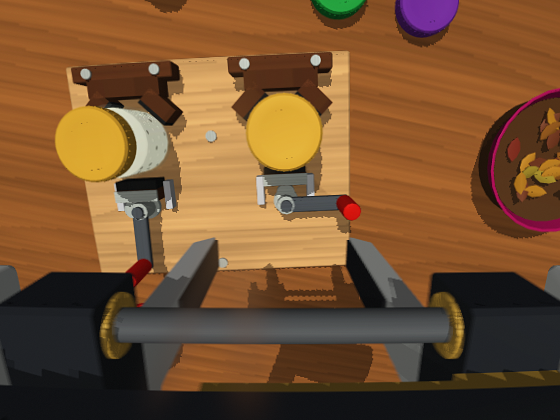

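The lever points straight out, with its grip at (350,208), and the jar is seated in the V with its cap at (284,131). I'll check the cap height from views w4 and w5.

```bash
python3 - <<'E'
from h import *
import pickle
from scipy.optimize import least_squares
np.set_printoptions(precision=4,suppress=True)
def cont(f,lo):
    W,_=pickle.load(open(f,'rb'))
    h=cv2.cvtColor(W['color'],cv2.COLOR_RGB2HSV);m=((abs(h[...,0].astype(int)-22)<5)&(h[...,1]>180)&(h[...,2]>170)).astype('u1')
    m=cv2.morphologyEx(m,cv2.MORPH_CLOSE,np.ones((5,5)))
    n,l,st,c=cv2.connectedComponentsWithStats(m)
    i=min([i for i in range(1,n) if st[i,4]>800],key=lambda i:abs(c[i]-lo).sum())
    k=max(cv2.findContours((l==i).astype('u1'),0,1)[0],key=len)[:,0].astype('f4')
    return W,cv2.minAreaRect(k),k
a=cont('w4.pkl',(108,135));b=cont('w5.pkl',(284,131))
e=[cv2.fitEllipse(x[2]) for x in(a,b)];print(e)
print(tri([ray(a[0],e[0][0]),ray(b[0],e[1][0])]))
for z in(.117,.121,.125): print(z,atz(a[0],e[0][0],z),atz(b[0],e[1][0],z))
E
```

```text
[((106.24502563476562, 133.27731323242188), (161.92413330078125, 173.15945434570312), 149.81600952148438), ((283.44305419921875, 130.72003173828125), (74.1721420288086, 75.46953582763672), 13.931869506835938)]
(array([ 0.6279, -0.0645,  0.1184]), [np.float64(0.4), np.float64(0.4)])
0.117 [ 0.6282 -0.0637  0.117 ] [ 0.6275 -0.0646  0.117 ]
0.121 [ 0.6286 -0.0658  0.121 ] [ 0.6274 -0.0646  0.121 ]
0.125 [ 0.629  -0.0678  0.125 ] [ 0.6274 -0.0646  0.125 ]
```

servo_tool --motion '[{"grip": -1,"dx": 0.05,"dy": 0,"dz": 0.02,"wx": 0,"wy": 0,"wz": 0},{"grip": -1,"dx": 0.0675,"dy": 0,"dz": 0.06,"wx": 0,"wy": 0,"wz": 0},{"grip": -1,"dx": 0.0675,"dy": 0,"dz": 0.1,"wx": 0,"wy": 0,"wz": 0},{"grip": -1,"dx": 0.0675,"dy": 0,"dz": 0.114,"wx": 0,"wy": 0,"wz": 0},{"grip": -1,"dx": 0.0675,"dy": 0,"dz": 0.114,"wx": 0,"wy": 0,"wz": 0},{"grip": 1,"dx": 0.0675,"dy": 0,"dz": 0.114,"wx": 0,"wy": 0,"wz": 0},{"grip": 1,"dx": 0.0675,"dy": 0,"dz": 0.114,"wx": 0,"wy": 0,"wz": 0},{"grip": 1,"dx": 0.0675,"dy": 0,"dz": 0.114,"wx": 0,"wy": 0,"wz": 0},{"grip": 1,"dx": 0.0675,"dy": 0,"dz": 0.114,"wx": 0,"wy": 0,"wz": 0}]'

```text
t: 11.05
tcp_pos: [0.6275, -0.0647, 0.1051]
ee_rot: [180.0, -0.1, 11.0]
force: [1.6, -2.2, 3.4]
width: 0.0634
grasp_force: 30.0
```

```bash
python3 -c "
from h import *
s=sensors.get_state();print(s)"
```

```text
{'t': 11.05, 'joint_pos': array([-9.20694181e+00,  3.25834887e+01,  7.90301267e+01, -1.90682243e-02,
        6.83036047e+01,  6.98071720e+01]), 'dq': array([-0.02150558,  0.09806372, -0.00930309, -0.02045655,  0.0484342 ,
        0.00542231]), 'tau': array([  0.74709367, -64.00109768, -31.62248254,   0.42221169,
         0.2499621 ,   0.15761346]), 'tcp_pos': array([ 0.62753386, -0.06472344,  0.10514056]), 'ee_rot': array([ 1.79954788e+02, -7.15716983e-02,  1.09929509e+01]), 'force': array([ 1.60322557, -2.23276437,  3.41690775]), 'moment': array([-0.35502515, -0.21467115,  0.14175562]), 'grasp_force': 30.001498656347394, 'width': 0.06336698336460345}
```

servo_tool --motion '[{"grip": 1,"dx": 0,"dy": 0,"dz": 0,"wx": 0,"wy": 0,"wz": -0.08},{"grip": 1,"dx": 0,"dy": 0,"dz": 0,"wx": 0,"wy": 0,"wz": -0.16},{"grip": 1,"dx": 0,"dy": 0,"dz": 0,"wx": 0,"wy": 0,"wz": -0.24},{"grip": 1,"dx": 0,"dy": 0,"dz": 0,"wx": 0,"wy": 0,"wz": -0.3}]'

```text
t: 11.55
tcp_pos: [0.6278, -0.0646, 0.106]
ee_rot: [179.9, -0.1, 28.3]
force: [-0.5, 1.0, 12.3]
width: 0.0627
grasp_force: 30.0
```

```bash
cat > st.py <<'E'
from h import *
np.set_printoptions(precision=3,suppress=True)
s=sensors.get_state()
for k in('t','tcp_pos','ee_rot','force','moment','width','grasp_force'): print(k,s[k])
E
python3 st.py; python3 look.py w6 cap_part
```

```text
t 11.55
tcp_pos [ 0.628 -0.065  0.106]
ee_rot [179.925  -0.111  28.29 ]
force [-0.478  1.005 12.311]
moment [ 0.059  0.394 -0.112]
width 0.06267890735173354
grasp_force 30.00342322513461
cap_part [(array([407.2,  57.1]), 0.89), (array([281.7, 251.6]), 0.8)]
11.65 [ 0.6278 -0.0645  0.106 ] [179.925   -0.111   28.2673] 0.06308883602974895 [-1.2082 -0.2314 10.7607]
```

servo_tool --motion '[{"grip": 1,"dx": 0,"dy": 0,"dz": -0.0005,"wx": 0,"wy": 0,"wz": -0.08},{"grip": 1,"dx": 0,"dy": 0,"dz": -0.001,"wx": 0,"wy": 0,"wz": -0.16},{"grip": 1,"dx": 0,"dy": 0,"dz": -0.001,"wx": 0,"wy": 0,"wz": -0.24},{"grip": 1,"dx": 0,"dy": 0,"dz": -0.0015,"wx": 0,"wy": 0,"wz": -0.32},{"grip": 1,"dx": 0,"dy": 0,"dz": -0.0015,"wx": 0,"wy": 0,"wz": -0.4},{"grip": 1,"dx": 0,"dy": 0,"dz": -0.0015,"wx": 0,"wy": 0,"wz": -0.4}]'

```text
t: 12.4
tcp_pos: [0.6275, -0.0645, 0.1067]
ee_rot: [179.9, -0.0, 51.1]
force: [0.3, -0.4, 6.2]
width: 0.0628
grasp_force: 30.0
```

```bash
python3 st.py
```

```text
t 12.4
tcp_pos [ 0.627 -0.064  0.107]
ee_rot [179.944  -0.038  51.074]
force [ 0.275 -0.358  6.187]
moment [ 0.01  -0.018  0.054]
width 0.06283951115818111
grasp_force 30.001808060333133
```

servo_tool --motion '[{"grip": 1,"dx": 0,"dy": 0,"dz": 0,"wx": 0,"wy": 0,"wz": -0.08},{"grip": 1,"dx": 0,"dy": 0,"dz": -0.0005,"wx": 0,"wy": 0,"wz": -0.16},{"grip": 1,"dx": 0,"dy": 0,"dz": -0.0005,"wx": 0,"wy": 0,"wz": -0.25},{"grip": 1,"dx": 0,"dy": 0,"dz": -0.0005,"wx": 0,"wy": 0,"wz": -0.25}]'

```text
t: 12.9
tcp_pos: [0.6273, -0.0644, 0.1067]
ee_rot: [180.0, -0.0, 65.3]
force: [0.5, 0.6, 2.9]
width: 0.063
grasp_force: 30.0
```

```bash
python3 st.py
```

```text
t 12.9
tcp_pos [ 0.627 -0.064  0.107]
ee_rot [179.976  -0.01   65.308]
force [0.454 0.554 2.867]
moment [ 0.024 -0.126  0.05 ]
width 0.06299574544457834
grasp_force 30.001090136356652
```

Tool turn is 0.948 rad and the load is gone. Test lift by 4 mm.

servo_tool --motion '[{"grip": 1,"dx": 0,"dy": 0,"dz": -0.001,"wx": 0,"wy": 0,"wz": 0},{"grip": 1,"dx": 0,"dy": 0,"dz": -0.0025,"wx": 0,"wy": 0,"wz": 0},{"grip": 1,"dx": 0,"dy": 0,"dz": -0.004,"wx": 0,"wy": 0,"wz": 0}]'

```text
t: 13.28
tcp_pos: [0.6271, -0.0643, 0.1103]
ee_rot: [-180.0, -0.0, 65.4]
force: [1.7, 0.6, -1.9]
width: 0.0632
grasp_force: 30.0
```

```bash
python3 st.py
```

```text
t 13.275
tcp_pos [ 0.627 -0.064  0.11 ]
ee_rot [-179.98    -0.004   65.379]
force [ 1.651  0.596 -1.901]
moment [ 0.164 -0.403  0.037]
width 0.06317188256653793
grasp_force 29.998918636702
```

servo_tool --motion '[{"grip": 1,"dx": 0,"dy": 0,"dz": -0.002,"wx": 0,"wy": 0,"wz": 0},{"grip": 1,"dx": 0,"dy": 0,"dz": -0.004,"wx": 0,"wy": 0,"wz": 0},{"grip": 1,"dx": 0,"dy": 0,"dz": -0.006,"wx": 0,"wy": 0,"wz": 0}]'

```text
t: 13.65
tcp_pos: [0.627, -0.0644, 0.1166]
ee_rot: [-180.0, 0.0, 65.4]
force: [1.3, 0.5, -1.5]
width: 0.063
grasp_force: 30.0
```

```bash
python3 st.py
```

```text
t 13.65
tcp_pos [ 0.627 -0.064  0.117]
ee_rot [-179.982    0.007   65.416]
force [ 1.272  0.469 -1.491]
moment [ 0.113 -0.06  -0.019]
width 0.06303711338569767
grasp_force 29.999377126805484
```

Free; continue to TCP z ≈ 0.147.

servo_tool --motion '[{"grip": 1,"dx": 0,"dy": 0,"dz": -0.005,"wx": 0,"wy": 0,"wz": 0},{"grip": 1,"dx": 0,"dy": 0,"dz": -0.011,"wx": 0,"wy": 0,"wz": 0},{"grip": 1,"dx": 0,"dy": 0,"dz": -0.017,"wx": 0,"wy": 0,"wz": 0},{"grip": 1,"dx": 0,"dy": 0,"dz": -0.023,"wx": 0,"wy": 0,"wz": 0},{"grip": 1,"dx": 0,"dy": 0,"dz": -0.0275,"wx": 0,"wy": 0,"wz": 0},{"grip": 1,"dx": 0,"dy": 0,"dz": -0.0305,"wx": 0,"wy": 0,"wz": 0},{"grip": 1,"dx": 0,"dy": 0,"dz": -0.0305,"wx": 0,"wy": 0,"wz": 0},{"grip": 1,"dx": 0,"dy": 0,"dz": -0.0305,"wx": 0,"wy": 0,"wz": 0}]'

```text
t: 14.65
tcp_pos: [0.627, -0.0644, 0.1467]
ee_rot: [-180.0, 0.0, 65.4]
force: [-0.3, -1.2, -0.0]
width: 0.0633
grasp_force: 30.0
```

```bash
python3 st.py; python3 - <<'E'
from h import *
S=viewer.capture('scene');W=viewer.capture('wrist')
a=cv2.resize(S['color'][170:280,215:355],(700,550),interpolation=cv2.INTER_CUBIC);save({'color':a},'f.png')
save(W,'fw.png')
for n in('jar_part_mouth','cap_part_top','jar_part'):
    for c in('scene','wrist'): print(n,c,[(np.round(x['centre'],1),round(x['confidence'],2)) for x in finder.mark_of(c,n)[:3]])
E
```

```text
t 14.65
tcp_pos [ 0.627 -0.064  0.147]
ee_rot [-179.975    0.006   65.423]
force [-0.279 -1.171 -0.009]
moment [-0.032 -0.057  0.015]
width 0.063264788288025
grasp_force 29.999743863008916
jar_part_mouth scene [(array([323.2, 288. ]), 0.96), (array([324.5, 163.1]), 0.76), (array([264.9, 223.1]), 0.72)]
jar_part_mouth wrist [(array([204.7, 275.9]), 0.63)]
cap_part_top scene [(array([243.7, 291.8]), 0.67), (array([207.6, 281.1]), 0.67), (array([265.6, 211. ]), 0.64)]
cap_part_top wrist [(array([456.3, 162.2]), 0.86), (array([480.6, 248.2]), 0.82), (array([282.5, 266.5]), 0.63)]
jar_part scene [(array([322.8, 184.3]), 0.7), (array([267.1, 245.8]), 0.58), (array([321.1, 312. ]), 0.55)]
jar_part wrist [(array([283.8, 205. ]), 0.89)]
```

View pics/f.png

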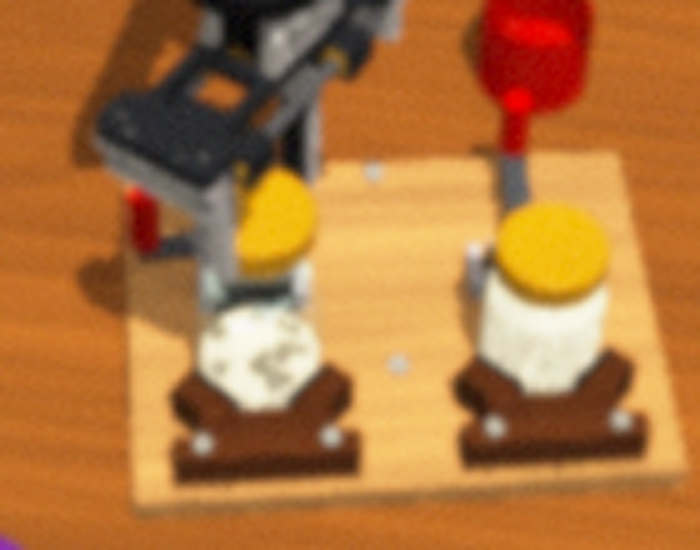

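The jar stands seated in the V with its mouth open at about (255,290) in the crop. The cap is held level above it at (277,220), and the lever points out at (145,215). By the geometry, clearance is about 25 mm.

```bash
python3 -c "
from station import robot;print(robot.sign_off())"
```

```text
the job is handed in; nothing more can be done
None
```

I closed the right berth's lever to its stop, unscrewed the cap of the jar with room by about 0.95 rad and lifted it off with the jar still seated; I handed in at about 15 s on the robot's clock with the cap held level about 25 mm above the open mouth (height worked out from the arm pose, not measured in a picture).

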